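Stack the screw pots of a phone teardown

ROBOT

A 6-joint arm with a two-finger parallel gripper is mounted at the origin on the work surface. World frame = base frame: x ahead of the robot, y to its left, z up, the work surface at z = 0. Lengths are in m, angles in rad, forces in N, time in s.
With the tool pointing down it reaches from about 0.325 to 0.9 m from the base axis. Payload 6.1 kg.
Tool frame: the origin (TCP) lies at the very end of the fingers, on their centre line; the grasp point (between the pads) lies 19 mm behind it; z points along the fingers, y is the direction in which the jaws open and shut (so a half turn about z gives the same grasp; the last joint's range is limited). The gripper opens to 87 mm and grips with 3 to 60 N. Pads are 19 mm wide; open, the fingers measure 117 mm over their backs; the gripper's body (75 mm by 190 mm) begins 51 mm behind the grasp point.
Start: joints at [-1.329, 0.22, 1.526, -0, 1.395, -0.126], TCP at [0.225, -0.583, 0.223] pointing down, gripper open.
Joint ranges: [-2.98, 2.98], [-0.91, 2.08], [0.09, 2.57], [-1.24, 4.39], [0.2, 2.65], [-2.68, 2.68]. Speed limits (rad/s): [2.57, 2.57, 3.01, 3.14, 3.14, 3.14].

INTERFACE

Orientations are given as a 3x3 rotation matrix whose columns are the frame's x, y, z axes.
In Python, from bench import telemetry, get_image, calibration, ctrl gives the robot as it stands. The module is installed in compiled form; this text tells all that it offers.
- The arm moves only by the tool step_arm, never from a script. Its arguments are lists of equal length, an entry for each row: "linear": the shift along the tool's x, y, z in m, a list of three; "dr": the turn, a rotation vector about the tool's x, y, z in degrees, a list of three; "jaw": the opening, from 0 (shut) to 1 (fully open). In form: {"linear": [[tx, ty, tz], ...], "dr": [[rx, ry, rz], ...], "jaw": [jaw, ...]}. A call has 1 to 12 rows; each row shifts and turns the commanded pose from where the row before left it, along the tool's axes as they then stand; what a row does not reach is not made up. A row lasts 1/8 s, in which the tool goes at most 62.5 mm and 10.7 degrees, less where a joint would pass 70% of its speed; a pose out of reach is approached as far as the arm can. A call with a gripper value outside its range is refused whole. The fingers move at their own pace and stop on an object; the grip force is fixed at half the most. Time passes only in rows, so rows that do not move let the fingers close. It gives the time, the measured TCP pose, the force and the opening at its end, in the units of the state.
- telemetry.read_state(): the state, without advancing time (a new reading comes with each control period).
- get_image(name): name is "scene" or "top"; returns the picture (480x640x3 uint8, red, green, blue); there is no depth.
- calibration(name): a dict with "intrinsics" (3x3 intrinsics, pixels), "k1" (the pictures are not rectified: a ray, as slopes to the right and down, at radius r is drawn at 1 + k1 r^2 times it, then the intrinsics apply), "cam_to_world" (4x4, takes a point from camera to world coordinates). Camera axes: x right, y up, looking along -z (the intrinsics and any distortion apply to the point x, -y, -z); pixel columns grow to the right and rows downward; lengths in m; the calibration is good to about 2 mm. A picture is of the moment at which its call begins. calibration takes no time and is no camera call.
- ctrl.finish_job(): hands the job in, once; it reports no verdict.
The state is a dict: "time_s": time; "joint_pos": joint angles; "qvel": joint speeds; "tau": joint torques, N m; "eef_pos": TCP position; "tool_rot": TCP orientation; "wrist_force": force on the tool from outside, world axes, zero at the start; "ft_torque": the same for the moment, N m; "grip_width": opening from 0.0 (shut) to 1.0 (fully open).
Only numpy, scipy, OpenCV 4.12 (cv2) and the standard library are available. Lean on these libraries where they do the work, as an engineer would, in place of code of your own. Each camera call takes 0.05 s, during which the arm holds its last target. There are 200 camera calls.

TASK

Put the black phone's screws safely away: build a stack on the seat ring of the tray with the black phone, one piece at a time from the bottom up: first the red screw pot in the ring, then the yellow pot on it, then the blue pot, and last the black lid, each nested fully home and let go before you fetch the next. Keep the pots upright so that no screws spill, and leave the green pot on the white phone's tray where it is.

Things in the scene. Friction and masses are not known exactly. Their poses are not given: they have to be found in the camera images.
- pot_red: Red open round screw pot, 56 mm diameter, 44 mm tall, 3 mm wall, about 80 g, small screws low inside. Foot below: 44 mm across (38 at the bottom), 8 mm high; straight wide body from 8 to 44 mm. The mouth (50 mm) takes the foot of the next pot or lid, which then rests on the rim, its origin 36 mm above this one's. Origin: centre of the foot's underside, z up; yaw does not matter
- pot_yellow: Yellow screw pot of the same size, shape and fit as the red one. Origin: centre of the foot's underside, z up; the next pot or the lid nests in its mouth with its origin 36 mm above this one's
- pot_blue: Blue screw pot of the same size, shape and fit as the red one. Origin: centre of the foot's underside, z up; the next pot or the lid nests in its mouth with its origin 36 mm above this one's
- lid: Lid: a foot like the pots' (44 mm across, 8 mm high), a black disc 56 mm across from 8 to 14 mm height, and an upright white cylindrical grip, 24 mm diameter, from 14 to 43 mm height; about 60 g. Nested on a pot its origin is 36 mm above the pot's. Origin: centre of the foot's underside, z up
- tray_black: Fixed grey metal tray, 246 x 92 mm, lip 10 mm high, with an opened black-framed phone (148 x 72 mm, top 12 mm up). Origin: on the table under the centre of the black seat ring at one end; x points to the phone (its centre 120 mm off). Ring (empty at the start): 58 mm outside, 50 mm inside, top 14 mm, floor 4 mm above the table; a pot's foot drops in, the pot's origin then 6 mm above the tray's
- tray_white: Fixed grey metal tray, 246 x 92 mm, lip 10 mm high, with an opened white-framed phone (148 x 72 mm, top 12 mm up). Origin: on the table under the centre of the black seat ring at one end; x points to the phone (its centre 120 mm off). Ring (holds the green pot): 58 mm outside, 50 mm inside, top 14 mm, floor 4 mm above the table; a pot's foot drops in, the pot's origin then 6 mm above the tray's
- pot_green: Green pot, same size and shape as the red one, in the seat ring of the white phone's tray; it belongs to the other job. Origin: centre of the foot's underside

How it is judged:
On the way, in this order (a step that is already met when the one before it is completed fails the run):
1. the red pot is home in the seat ring of the black phone's tray (horizontal distance between pot_red and tray_black below 0.007 m and z of pot_red in the frame of tray_black between 0.003 and 0.009 m and angle between pot_red's own z axis and vertical below 0.08 rad and linear speed of pot_red below 0.03 m/s and contact force between pot_red and the fingers below 0.2 N), for 0.2 s.
2. the yellow pot is home on the red one (horizontal distance between pot_yellow and pot_red below 0.007 m and z of pot_yellow in the frame of pot_red between 0.033 and 0.039 m and angle between pot_yellow's own z axis and vertical below 0.08 rad and linear speed of pot_yellow below 0.03 m/s and contact force between pot_yellow and the fingers below 0.2 N), for 0.2 s.
3. the blue pot is home on the yellow one (horizontal distance between pot_blue and pot_yellow below 0.007 m and z of pot_blue in the frame of pot_yellow between 0.033 and 0.039 m and angle between pot_blue's own z axis and vertical below 0.08 rad and linear speed of pot_blue below 0.03 m/s and contact force between pot_blue and the fingers below 0.2 N), for 0.2 s.
4. the lid is home on the blue pot (horizontal distance between lid and pot_blue below 0.007 m and z of lid in the frame of pot_blue between 0.033 and 0.039 m and angle between lid's own z axis and vertical below 0.08 rad and linear speed of lid below 0.03 m/s and contact force between lid and the fingers below 0.2 N), for 0.2 s.
At the end, for the whole second after the job is handed in: Red pot in the seat ring of the black phone's tray, yellow on red, blue on yellow, lid on blue; each within 7 mm of the axis below it and 3 mm of its nested height, tilted under 0.08 rad, released and at rest; green pot within 15 mm of its start (all of step 1 and all of step 2 and all of step 3 and all of step 4 and distance of pot_green from where it was at the start of the episode below 0.015 m); the robot touches nothing.
It fails at once if a pot with screws is tipped by more than 0.6 rad (angle between any of pot_red, pot_yellow, pot_blue, pot_green's own z axis and vertical above 0.6 rad).
It fails at once if the green pot is moved by more than 15 mm (distance of pot_green from where it was at the start of the episode above 0.015 m).
It also fails if it takes over 109 s, if anything falls off the work surface, if the arm or the gripper's body presses on something with over 40 N, if the wrist force passes 120 N, or if a joint passes its speed limit or range.

## Working session

There is one attempt and no reset: what is moved stays moved. The work goes in short steps, Python scripts to look and compute and a tool call to move; the robot and the scene stay as the last step left them, time stands still between calls to the robot, and variables do not carry over. Pictures are saved under pics/ and viewed, about 12 in all and at most 16, crops included, and the job is handed in when it is done.

Besides the shell and the picture viewer there is one more tool, called after "Request:" as a command line: name --argument value ..., lists and objects as JSON in quotes. step_arm: Moves the arm, as the interface text tells. Its arguments: {"type":"object","properties":{"linear":{"type":"array","items":{"type":"array","items":{"type":"number"}}},"dr":{"type":"array","items":{"type":"array","items":{"type":"number"}}},"jaw":{"type":"array","items":{"type":"number"}}},"required":["linear","dr","jaw"]}

```bash
mkdir -p pics; cat > h.py <<'E'
import numpy as np, cv2
from bench import telemetry, get_image, calibration, ctrl
def snap(n,f):
    im=get_image(n); cv2.imwrite(f'pics/{f}.png',im[:,:,::-1]); return im
def ray(n,u,v):
    c=calibration(n);K=np.array(c['intrinsics']);T=np.array(c['cam_to_world'])
    d=np.array([(u-K[0,2])/K[0,0],(v-K[1,2])/K[1,1]]);s=d.copy()
    for _ in range(20): s=d/(1+c['k1']*(s@s))
    return T[:3,3],T[:3,:3]@np.array([s[0],-s[1],-1])
def at(n,u,v,z):
    o,r=ray(n,u,v); return o+r*(z-o[2])/r[2]
def proj(n,p):
    c=calibration(n);K=np.array(c['intrinsics']);T=np.array(c['cam_to_world'])
    q=T[:3,:3].T@(np.array(p)-T[:3,3]); s=np.array([q[0],-q[1]])/-q[2]; s=s*(1+c['k1']*(s@s))
    return K[:2,:2]@s+K[:2,2]
E
python3 - <<'E'
from h import *
for n in('top','scene'): snap(n,n+'0'); c=calibration(n); print(n,c)
s=telemetry.read_state(); print(s['eef_pos'],np.round(s['tool_rot'],3),s['grip_width'],s['time_s'])
E
```

```text
top {'intrinsics': array([[528.65779759,   0.        , 313.39479651],
       [  0.        , 528.65779759, 233.22825022],
       [  0.        ,   0.        ,   1.        ]]), 'k1': 0.04785575903274579, 'cam_to_world': array([[-0.01962467,  0.99218057, -0.12325826,  0.38617615],
       [-0.9998021 , -0.01907269,  0.00565672,  0.00480499],
       [ 0.00326162,  0.12334487,  0.99235851,  1.09279733],
       [ 0.        ,  0.        ,  0.        ,  1.        ]])}
scene {'intrinsics': array([[543.08063661,   0.        , 309.54928616],
       [  0.        , 543.08063661, 243.9697636 ],
       [  0.        ,   0.        ,   1.        ]]), 'k1': -0.15635977921076716, 'cam_to_world': array([[ 0.67383511, -0.46963159,  0.57043177,  1.2141809 ],
       [ 0.73887418,  0.42478858, -0.52308662, -0.62857066],
       [ 0.00334509,  0.77395144,  0.63323612,  0.81178509],
       [ 0.        ,  0.        ,  0.        ,  1.        ]])}
[ 0.22461329 -0.58266911  0.22156092] [[ 0.933  0.36  -0.   ]
 [ 0.36  -0.933  0.002]
 [ 0.    -0.002 -1.   ]] 1.0013381603976907 0.1
```

View pics/top0.png

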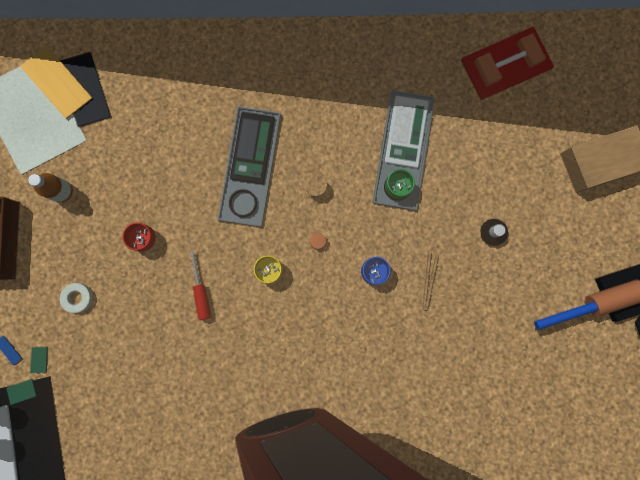

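View pics/scene0.png

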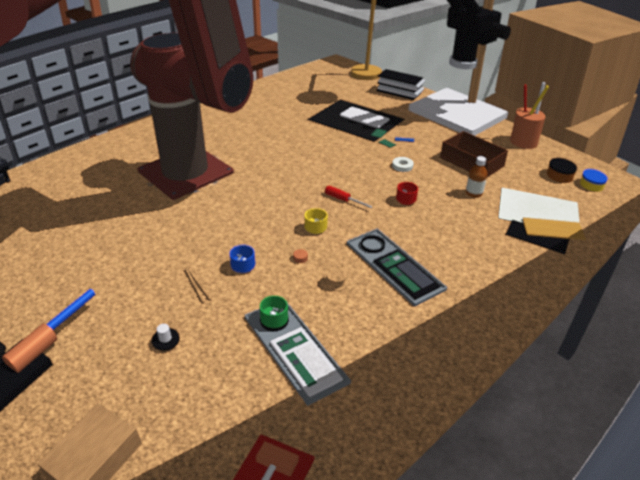

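The top view shows the red pot at (139,237), yellow at (268,269), blue at (376,271), the lid at (495,232), the empty ring at (244,203) and the green pot at (400,184). The scene view agrees. Next I fit the silhouettes and overlay the fit on an enlarged crop.

```bash
cat >> h.py <<'E'
A=np.linspace(0,2*np.pi,60)
def circ(n,x,y,z,r): return np.array([proj(n,(x+r*np.cos(a),y+r*np.sin(a),z)) for a in A])
def cent(P):
    h=cv2.convexHull((P*64).astype(np.float32)); m=cv2.moments(h); return np.array([m['m10'],m['m01']])/m['m00']/64
def colmask(im,u,v,kind,w=28):
    hsv=cv2.cvtColor(im,cv2.COLOR_RGB2HSV).astype(int); H,S,V=hsv[...,0],hsv[...,1],hsv[...,2]
    m={'red':((H<6)|(H>172))&(S>170),'yellow':(H>22)&(H<36)&(S>165)&(V>80),'blue':(H>105)&(H<130)&(S>120),'green':(H>50)&(H<90)&(S>120),'dark':(V<60)}[kind]
    o=np.zeros(m.shape,np.uint8); s=np.s_[v-w:v+w,u-w:u+w]; o[s]=m[s]
    o=cv2.morphologyEx(o,cv2.MORPH_OPEN,np.ones((2,2)))
    c=max(cv2.findContours(o,0,1)[0],key=cv2.contourArea); return c[:,0].astype(float)
def fit(n,C,rings):
    """rings: list of (z,r); returns xy whose silhouette centroid matches contour C"""
    t=cent(C); p=at(n,*t,rings[0][0])[:2]
    for _ in range(6):
        q=cent(np.vstack([circ(n,*p,z,r) for z,r in rings])); p=p+(at(n,*t,.03)-at(n,*q,.03))[:2]
    return p
POT=[(.044,.028),(.008,.028)]
def up(z0): return [(z+z0,r) for z,r in POT]
E
python3 - <<'E'
from h import *
im=cv2.imread('pics/top0.png')[:,:,::-1].copy()
tiles=[]
for k,u,v,kind,rg in [('red',139,237,'red',POT),('yel',268,269,'yellow',POT),('blu',376,271,'blue',POT),('lid',495,232,'dark',[(.014,.028),(.008,.028)]),('ring',244,203,'dark',[(.014,.029)]),('green',400,184,'green',up(.006))]:
    C=colmask(im,u,v,kind,18); p=fit('top',C,rg) if k!='ring' else at('top',244,203.5,.014)[:2]; print(k,np.round(p,4),cv2.boundingRect(C.astype(np.float32)))
    s=6;w=21; t=cv2.resize(im[v-w:v+w,u-w:u+w],None,fx=s,fy=s,interpolation=2)
    for z,r in rg: cv2.polylines(t,[(((circ('top',*p,z,r)-[u-w,v-w]+.5)*s)).astype(np.int32)],True,(255,0,255),1)
    for i in range(0,2*w,10): cv2.putText(t,str(u-w+i),(i*s,8),0,.3,(255,255,255)); cv2.putText(t,str(v-w+i),(0,i*s+8),0,.3,(255,255,255))
    tiles.append(t)
cv2.imwrite('pics/crop0.png',np.vstack([np.hstack(tiles[:3]),np.hstack(tiles[3:])])[:,:,::-1])
E
```

```text
red [0.5188 0.3527] (124, 224, 29, 26)
yel [0.4373 0.0835] (258, 262, 25, 22)
blu [ 0.4322 -0.1341] (370, 264, 21, 22)Traceback (most recent call last):
  File "<stdin>", line 5, in <module>
  File "h.py", line 30, in fit
    q=cent(np.vstack([circ(n,*p,z,r) for z,r in rings])); p=p+(at(n,*t,.03)-at(n,*q,.03))[:2]
                      ~~~~^^^^^^^^^^
  File "h.py", line 17, in circ
    def circ(n,x,y,z,r): return np.array([proj(n,(x+r*np.cos(a),y+r*np.sin(a),z)) for a in A])
                                          ~~~~^^^^^^^^^^^^^^^^^^^^^^^^^^^^^^^^^^^
  File "h.py", line 13, in proj
    c=calibration(n);K=np.array(c['intrinsics']);T=np.array(c['cam_to_world'])
ValueError: time passes only in moves, steps and waits
```

```bash
sed -i 's/^from bench.*/from bench import telemetry, get_image, ctrl, calibration as _cal\nimport functools\ncalibration=functools.lru_cache(_cal)/; s/^    c=max(cv2.find.*/    return np.argwhere(o)[:,::-1].astype(float)/; s/S>165)&(V>80)/S>150)\&(V>60)/; s/(S>120),.green/(S>90),'"'green/" h.py
cat > m.py <<'E'
from h import *
im=cv2.imread('pics/top0.png')[:,:,::-1].copy()
tiles=[]
for k,u,v,kind,rg in [('red',139,237,'red',POT),('yel',268,269,'yellow',POT),('blu',376,271,'blue',POT),('lid',495,232,'dark',[(.014,.028),(.008,.028)]),('ring',244,203,'dark',[(.014,.029)]),('green',400,184,'green',up(.006))]:
    C=colmask(im,u,v,kind,18); p=fit('top',C,rg) if k!='ring' else at('top',244,203.5,.014)[:2]; print(k,np.round(p,4),cv2.boundingRect(C.astype(np.float32)))
    s=6;w=21; t=cv2.resize(im[v-w:v+w,u-w:u+w],None,fx=s,fy=s,interpolation=2)
    for z,r in rg: cv2.polylines(t,[(((circ('top',*p,z,r)-[u-w,v-w]+.5)*s)).astype(np.int32)],True,(255,0,255),1)
    for i in range(0,2*w,10): cv2.putText(t,str(u-w+i),(i*s,8),0,.3,(255,255,255)); cv2.putText(t,str(v-w+i),(0,i*s+8),0,.3,(255,255,255))
    tiles.append(t)
cv2.imwrite('pics/crop0.png',np.vstack([np.hstack(tiles[:3]),np.hstack(tiles[3:])])[:,:,::-1])
E
python3 m.py
```

```text
red [0.5178 0.3525] (124, 224, 29, 27)
yel [0.4455 0.0902] (255, 256, 28, 29)
blu [ 0.4384 -0.1261] (362, 258, 29, 28)
lid [ 0.5138 -0.3737] (482, 220, 27, 27)
ring [0.5849 0.1409] (231, 191, 27, 27)
green [ 0.6061 -0.1869] (396, 180, 16, 17)
```

View pics/crop0.png

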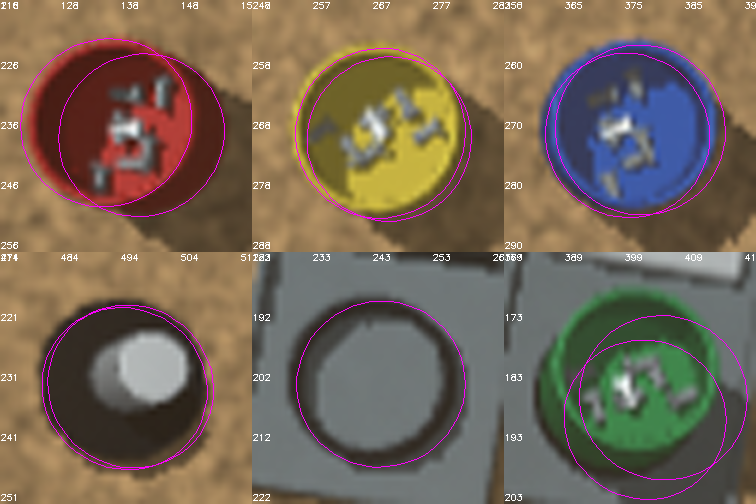

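```bash
cat >> h.py <<'E'
def go(x,y,z):
    s=telemetry.read_state(); R=np.array(s['tool_rot']); d=np.array([x,y,z])-s['eef_pos']; t=R.T@d
    print('t',round(s['time_s'],2),'pos',np.round(s['eef_pos'],4),'tool delta mm',np.round(t*1000,1),'F',np.round(s['wrist_force'],1),'w',round(float(s['grip_width']),3),'j6',np.round(s['joint_pos'][5],2))
E
python3 - <<'E'
from h import *
for k,u,v,z in [('red',136.2,236.2,.044),('yel',267.5,269.6,.044),('blu',375.4,270.4,.044),('lid',494.3,233.2,.014),('ring',243.4,203.2,.014),('green',400.5,182.2,.05)]:
    p=at('top',u,v,z); print(k,np.round(p,4),'scene px',np.round(proj('scene',p),1))
p=at('top',136.2,236.2,.044); go(p[0],p[1],.22)
E
```

```text
red [0.5173 0.3506 0.044 ] scene px [406.7 186.4]
yel [0.4456 0.0911 0.044 ] scene px [314.3 213.8]
blu [ 0.4399 -0.1225  0.044 ] scene px [241.2 251.1]
lid [ 0.5131 -0.3716  0.014 ] scene px [163. 336.]
ring [0.5855 0.1422 0.014 ] scene px [370.8 241.8]
green [ 0.6156 -0.1782  0.05  ] scene px [272.2 303.9]
t 0.1 pos [ 0.2246 -0.5827  0.2216] tool delta mm [ 608.7 -765.6    3. ] F [ 0.9 -0.5 -0.1] w 1.001 j6 -0.13
```

Request:
step_arm --linear '[[0.038, -0.048, 0], [0.038, -0.048, 0], [0.038, -0.048, 0], [0.038, -0.048, 0], [0.038, -0.048, 0], [0.038, -0.048, 0], [0.038, -0.048, 0], [0.038, -0.048, 0], [0.038, -0.048, 0], [0.038, -0.048, 0], [0.038, -0.048, 0], [0.038, -0.048, 0]]' --dr '[[0, 0, 0], [0, 0, 0], [0, 0, 0], [0, 0, 0], [0, 0, 0], [0, 0, 0], [0, 0, 0], [0, 0, 0], [0, 0, 0], [0, 0, 0], [0, 0, 0], [0, 0, 0]]' --jaw '[1, 1, 1, 1, 1, 1, 1, 1, 1, 1, 1, 1]'

```text
time_s: 1.6
eef_pos: [0.4432, 0.1204, 0.2225]
tool_rot: [[0.933, 0.36, 0.0], [0.36, -0.933, -0.0], [0.0, 0.0, -1.0]]
wrist_force: [1.9, -1.0, 0.6]
grip_width: 1.001
```

```bash
python3 - <<'E'
from h import *
go(.5173,.3506,.12)
im=cv2.imread('pics/scene0.png')[:,:,::-1].copy(); tiles=[]
for x,y,zr in [(.5173,.3506,[(.044,.028),(.008,.028)]),(.4456,.0911,[(.044,.028),(.008,.028)]),(.4399,-.1225,[(.044,.028),(.008,.028)]),(.5131,-.3716,[(.014,.028)]),(.5855,.1422,[(.014,.029),(.014,.025)]),(.6156,-.1782,[(.05,.028)])]:
    u,v=proj('scene',(x,y,.02)).astype(int); s=6;w=21; t=cv2.resize(im[v-w:v+w,u-w:u+w],None,fx=s,fy=s,interpolation=2)
    for z,r in zr: cv2.polylines(t,[(((circ('scene',x,y,z,r)-[u-w,v-w]+.5)*s)).astype(np.int32)],True,(255,0,255),1)
    tiles.append(t)
cv2.imwrite('pics/crop1.png',np.vstack([np.hstack(tiles[:3]),np.hstack(tiles[3:])])[:,:,::-1])
E
```

```text
t 1.6 pos [0.4432 0.1204 0.2225] tool delta mm [ 152.  -188.1  102.4] F [ 1.9 -1.   0.6] w 1.001 j6 1.3
```

View pics/crop1.png

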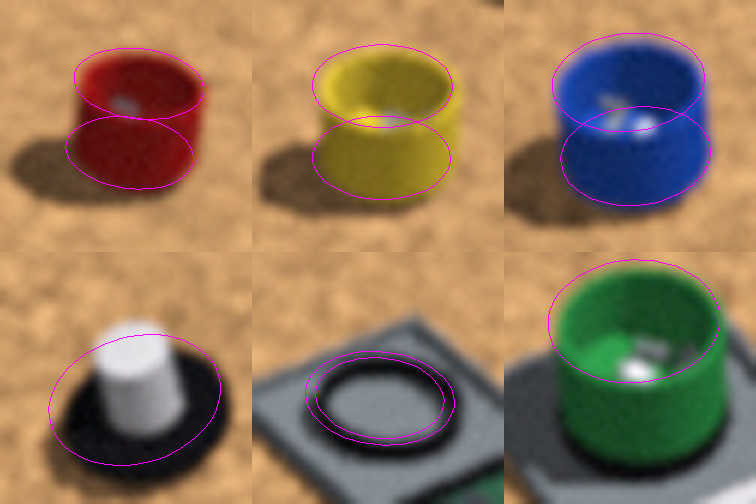

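The scene overlay shows a steady offset of about 1–1.5 px (right and down) on all items, which is the calibration error. I split it, moving targets about +1.5 mm in x. Now approaching the red pot.

Request:
step_arm --linear '[[0.038, -0.047, 0.01], [0.038, -0.047, 0.02], [0.038, -0.047, 0.025], [0.039, -0.047, 0.025], [0, 0, 0], [0, 0, 0.035], [0, 0, 0.035], [0, 0, 0.035], [0, 0, 0.025], [0, 0, 0]]' --dr '[[0, 0, 0], [0, 0, 0], [0, 0, 0], [0, 0, 0], [0, 0, 0], [0, 0, 0], [0, 0, 0], [0, 0, 0], [0, 0, 0], [0, 0, 0]]' --jaw '[1, 1, 1, 1, 1, 1, 1, 1, 1, 1]'

```text
time_s: 2.85
eef_pos: [0.5142, 0.3403, 0.0135]
tool_rot: [[0.933, 0.359, -0.004], [0.359, -0.933, -0.002], [-0.005, 0.001, -1.0]]
wrist_force: [-0.5, -0.4, 0.8]
grip_width: 0.999
```

Request:
step_arm --linear '[[0, 0, 0], [0, 0, 0], [0, 0, 0], [0, 0, 0], [0, 0, 0], [0, 0, 0], [0, 0, 0], [0, 0, 0]]' --dr '[[0, 0, 0], [0, 0, 0], [0, 0, 0], [0, 0, 0], [0, 0, 0], [0, 0, 0], [0, 0, 0], [0, 0, 0]]' --jaw '[0.5, 0.5, 0.5, 0.5, 0.5, 0.5, 0.5, 0.5]'

```text
time_s: 3.85
eef_pos: [0.5166, 0.3426, 0.0164]
tool_rot: [[0.933, 0.36, 0.001], [0.36, -0.933, 0.001], [0.001, -0.0, -1.0]]
wrist_force: [-1.8, 1.5, 5.4]
grip_width: 0.643
```

```bash
python3 - <<'E'
from h import *
go(.5855+.0015,.1422,.22)
a=snap('top','r1');b=snap('scene','r1s')
T=[]
for n,im in(('top',a),('scene',b)):
    u,v=proj(n,(.5188,.3506,.04)).astype(int); T.append(cv2.resize(im[v-40:v+40,u-40:u+40],(400,400),interpolation=2))
cv2.imwrite('pics/c2.png',np.hstack(T)[:,:,::-1])
E
```

```text
t 3.85 pos [0.5166 0.3426 0.0164] tool delta mm [  -6.2  212.2 -203.7] F [-1.8  1.5  5.4] w 0.643 j6 1.66
```

View pics/c2.png

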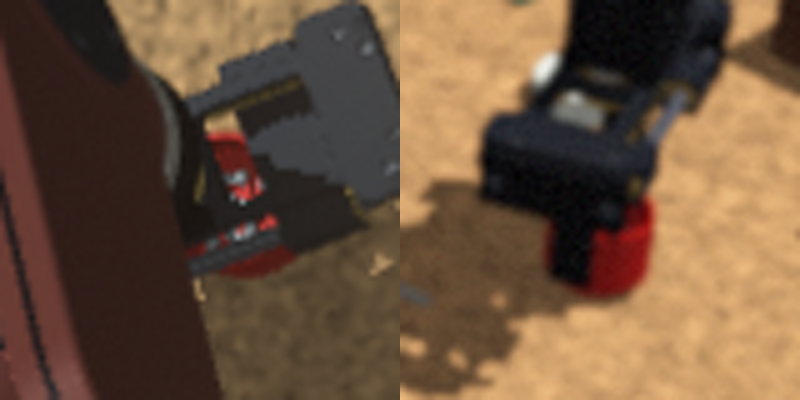

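Red is gripped (56 mm). Lifting.

Request:
step_arm --linear '[[0, 0, -0.01], [0, 0, -0.03], [0, 0, -0.04], [0, 0, -0.05], [0, 0, -0.05], [0, 0, -0.024], [0, 0.05, 0], [0, 0.05, 0], [0, 0.05, 0], [-0.006, 0.05, 0], [0, 0.012, 0], [0, 0, 0]]' --dr '[[0, 0, 0], [0, 0, 0], [0, 0, 0], [0, 0, 0], [0, 0, 0], [0, 0, 0], [0, 0, 0], [0, 0, 0], [0, 0, 0], [0, 0, 0], [0, 0, 0], [0, 0, 0]]' --jaw '[0.5, 0.5, 0.5, 0.5, 0.5, 0.5, 0.5, 0.5, 0.5, 0.5, 0.5, 0.5]'

```text
time_s: 5.45
eef_pos: [0.5866, 0.1414, 0.2192]
tool_rot: [[0.934, 0.358, -0.001], [0.358, -0.934, 0.0], [-0.001, -0.0, -1.0]]
wrist_force: [-0.6, 0.2, -1.2]
grip_width: 0.643
```

```bash
python3 - <<'E'
from h import *
go(.5870,.1422,.22)
p=telemetry.read_state()['eef_pos']
a=snap('top','r2');b=snap('scene','r2s')
T=[]
for n,im in(('top',a),('scene',b)):
    u,v=proj(n,p).astype(int); t=cv2.resize(im[v-40:v+40,u-40:u+40],(400,400),interpolation=2)
    for q in (p,p+[0,0,.032],p+[0,0,-.004]): cv2.circle(t,((proj(n,q)-[u-40,v-40]+.5)*5).astype(int).tolist(),3,(255,255,0),-1)
    T.append(t); print(n,u-40,v-40)
cv2.imwrite('pics/c3.png',np.hstack(T)[:,:,::-1])
E
```

```text
t 5.45 pos [0.5866 0.1414 0.2192] tool delta mm [ 0.6 -0.6 -0.8] F [-0.6  0.2 -1.2] w 0.643 j6 1.31
top 188 140
scene 338 126
```

View pics/c3.png

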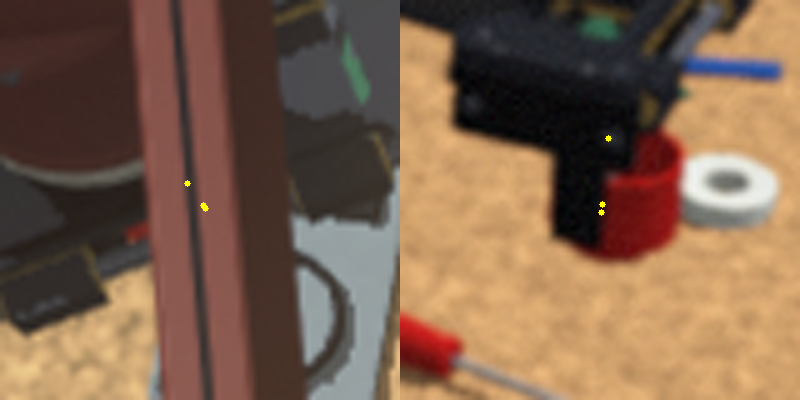

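```bash
cat > e.py <<'E'
from h import *
import sys
img,kind,u0,v0,x,y,z=sys.argv[1],sys.argv[2],*map(float,sys.argv[3:8]); s=5
im=cv2.imread(f'pics/{img}.png'); u0=int(u0);v0=int(v0)
R0=np.array(telemetry.read_state()['tool_rot']); p=np.array([x,y,z])
tiles=[]
for e,h in [(0,.012),(.005,.014),(.010,.014)]:
    c=p+R0[:,0]*e; t=cv2.resize(im[v0:v0+80,u0:u0+80],(400,400),interpolation=2)[80:340,130:390]
    for zz,r in ((.044,.028),(.008,.028),(0,.019)):
        cv2.polylines(t,[((circ('scene',c[0],c[1],c[2]-h+zz,r)+[1.2,1.3]-[u0,v0]+.5)*s-[130,80]).astype(np.int32)],True,(255,255,0),1)
    tiles.append(t)
cv2.imwrite(f'pics/{img}_e.png',np.hstack(tiles))
E
python3 e.py r2s red 338 126 .5866 .1414 .2192
```

```text
(no output)
```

View pics/r2s_e.png

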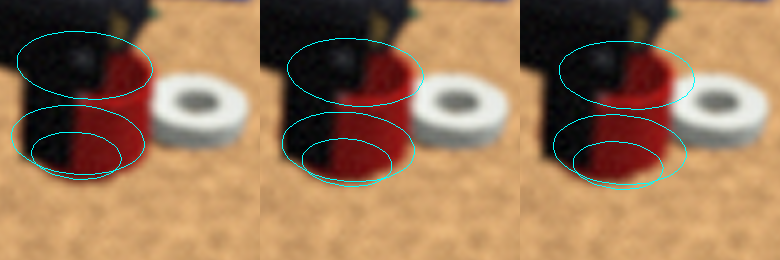

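Request:
step_arm --linear '[[-0.003, 0, 0], [0, 0, 0.04], [0, 0, 0.04], [0, 0, 0.04], [0, 0, 0.04], [0, 0, 0.019], [0, 0, 0], [0, 0, 0]]' --dr '[[0, 0, 0], [0, 0, 0], [0, 0, 0], [0, 0, 0], [0, 0, 0], [0, 0, 0], [0, 0, 0], [0, 0, 0]]' --jaw '[0.5, 0.5, 0.5, 0.5, 0.5, 0.5, 0.5, 0.5]'

```text
time_s: 6.55
eef_pos: [0.5854, 0.1414, 0.0422]
tool_rot: [[0.933, 0.36, 0.003], [0.36, -0.933, 0.0], [0.003, 0.001, -1.0]]
wrist_force: [-0.5, 0.4, -0.5]
grip_width: 0.647
```

```bash
python3 - <<'E'
from h import *
go(.5837,.1411,.019)
a=snap('top','r3');b=snap('scene','r3s')
T=[]
for n,im in(('top',a),('scene',b)):
    u,v=proj(n,(.586,.142,.02)).astype(int); t=cv2.resize(im[v-33:v+33,u-33:u+33],(396,396),interpolation=2)
    if n=='scene': cv2.polylines(t,[((circ(n,.586,.142,.014,.029)+[1.2,1.3]-[u-33,v-33]+.5)*6).astype(np.int32)],True,(255,255,0),1)
    T.append(t); print(n,u-33,v-33)
cv2.imwrite('pics/c4.png',np.hstack(T)[:,:,::-1])
E
```

```text
t 6.55 pos [0.5854 0.1414 0.0422] tool delta mm [-1.7 -0.3 23.2] F [-0.5  0.4 -0.5] w 0.647 j6 1.31
top 210 169
scene 338 206
```

View pics/c4.png

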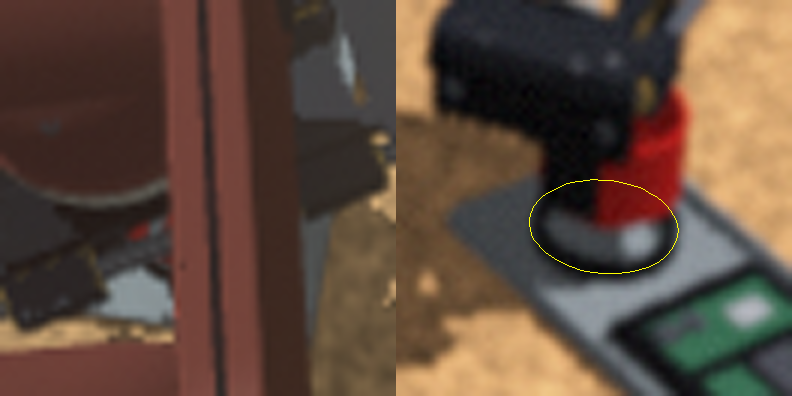

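Scene view: the pot (centre about x=613) sits about 1 px right of the ring centre (608). Lowering with −1.5 mm in tool x.

Request:
step_arm --linear '[[-0.001, 0, 0.006], [0, 0, 0.006], [0, 0, 0.006], [0, 0, 0.005], [0, 0, 0], [0, 0, 0]]' --dr '[[0, 0, 0], [0, 0, 0], [0, 0, 0], [0, 0, 0], [0, 0, 0], [0, 0, 0]]' --jaw '[0.5, 0.5, 0.5, 0.5, 0.5, 0.5]'

```text
time_s: 7.4
eef_pos: [0.5837, 0.141, 0.0215]
tool_rot: [[0.933, 0.36, 0.001], [0.36, -0.933, 0.0], [0.001, 0.0, -1.0]]
wrist_force: [-14.6, -1.1, 28.5]
grip_width: 0.64
```

Request:
step_arm --linear '[[-0.002, 0, -0.002], [-0.001, 0, 0], [0, 0, 0], [0, 0, 0]]' --dr '[[0, 0, 0], [0, 0, 0], [0, 0, 0], [0, 0, 0]]' --jaw '[0.5, 0.5, 0.5, 0.5]'

```text
time_s: 7.9
eef_pos: [0.5836, 0.1409, 0.0217]
tool_rot: [[0.933, 0.359, 0.007], [0.359, -0.933, 0.002], [0.007, 0.0, -1.0]]
wrist_force: [3.6, 4.6, 7.8]
grip_width: 0.643
```

Request:
step_arm --linear '[[0, 0, 0], [0, 0, 0], [0, 0, 0], [0, 0, 0], [0, 0, -0.02], [0, 0, -0.03], [0, 0, -0.05], [0, 0, -0.05], [0, 0, -0.05], [0, 0, 0]]' --dr '[[0, 0, 0], [0, 0, 0], [0, 0, 0], [0, 0, 0], [0, 0, 0], [0, 0, 0], [0, 0, 0], [0, 0, 0], [0, 0, 0], [0, 0, 0]]' --jaw '[0.9, 0.9, 0.9, 0.9, 0.9, 0.9, 1, 1, 1, 1]'

```text
time_s: 9.15
eef_pos: [0.5836, 0.1399, 0.2272]
tool_rot: [[0.933, 0.36, 0.012], [0.36, -0.933, 0.001], [0.012, 0.003, -1.0]]
wrist_force: [0.4, 0.7, -0.5]
grip_width: 1.001
```

```bash
python3 - <<'E'
from h import *
go(.447,.0911,.22)
b=snap('scene','r4s')
x,y=.586,.142; u,v=proj('scene',(x,y,.02)).astype(int); t=cv2.resize(b[v-33:v+33,u-33:u+33],(396,396),interpolation=2); t2=t.copy()
for z,r in((.05,.028),(.014,.028)): cv2.polylines(t2,[((circ('scene',x,y,z,r)+[1.2,1.3]-[u-33,v-33]+.5)*6).astype(np.int32)],True,(255,255,0),1)
cv2.imwrite('pics/c5.png',np.hstack([t,t2])[:,:,::-1])
E
```

```text
t 9.15 pos [0.5836 0.1399 0.2272] tool delta mm [-145.1   -3.6    5.5] F [ 0.4  0.7 -0.5] w 1.001 j6 1.31
```

View pics/c5.png

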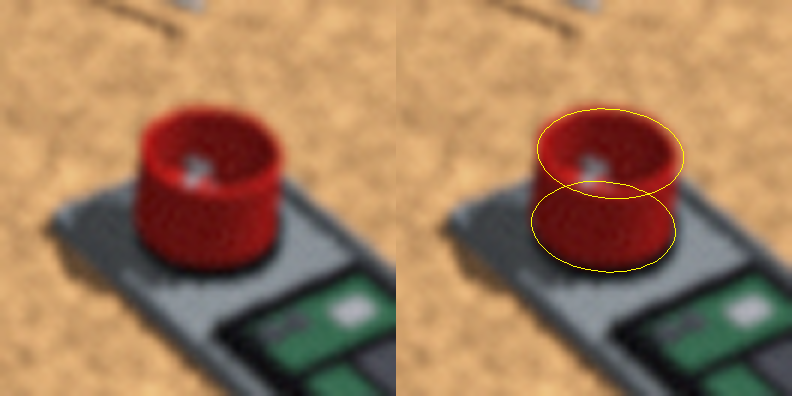

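Red is home: rim and base match the nested prediction in the scene view. Fetching yellow.

Request:
step_arm --linear '[[-0.048, -0.001, 0], [-0.048, -0.001, 0], [-0.048, -0.002, 0.02], [0, 0, 0.02], [0, 0, 0], [0, 0, 0]]' --dr '[[0, 0, 0], [0, 0, 0], [0, 0, 0], [0, 0, 0], [0, 0, 0], [0, 0, 0]]' --jaw '[1, 1, 1, 1, 1, 1]'

```text
time_s: 9.95
eef_pos: [0.4448, 0.0915, 0.1798]
tool_rot: [[0.933, 0.36, 0.0], [0.36, -0.933, 0.0], [0.0, 0.0, -1.0]]
wrist_force: [0.3, -0.2, 0.4]
grip_width: 1.0
```

```bash
python3 -c "
from h import *
go(.447,.0911,.014)"
```

```text
t 9.95 pos [0.4448 0.0915 0.1798] tool delta mm [  1.9   1.2 165.8] F [ 0.3 -0.2  0.4] w 1.0 j6 1.23
```

Request:
step_arm --linear '[[0.002, 0.001, 0.04], [0, 0, 0.04], [0, 0, 0.04], [0, 0, 0.03], [0, 0, 0.016], [0, 0, 0], [0, 0, 0], [0, 0, 0], [0, 0, 0], [0, 0, 0], [0, 0, 0], [0, 0, 0]]' --dr '[[0, 0, 0], [0, 0, 0], [0, 0, 0], [0, 0, 0], [0, 0, 0], [0, 0, 0], [0, 0, 0], [0, 0, 0], [0, 0, 0], [0, 0, 0], [0, 0, 0], [0, 0, 0]]' --jaw '[1, 1, 1, 1, 1, 1, 0.5, 0.5, 0.5, 0.5, 0.5, 0.5]'

```text
time_s: 11.45
eef_pos: [0.447, 0.0913, 0.0138]
tool_rot: [[0.933, 0.36, 0.001], [0.36, -0.933, 0.0], [0.001, 0.0, -1.0]]
wrist_force: [-2.4, 0.7, 5.1]
grip_width: 0.636
```

Request:
step_arm --linear '[[0, 0, 0], [0, 0, -0.01], [0, 0, -0.03], [0, 0, -0.04], [0, 0, -0.05], [0, 0, -0.04], [0, 0, 0], [0, 0, 0]]' --dr '[[0, 0, 0], [0, 0, 0], [0, 0, 0], [0, 0, 0], [0, 0, 0], [0, 0, 0], [0, 0, 0], [0, 0, 0]]' --jaw '[0.5, 0.5, 0.5, 0.5, 0.5, 0.5, 0.5, 0.5]'

```text
time_s: 12.45
eef_pos: [0.446, 0.0912, 0.1827]
tool_rot: [[0.933, 0.36, -0.001], [0.36, -0.933, -0.0], [-0.001, -0.0, -1.0]]
wrist_force: [-0.9, 0.7, -1.9]
grip_width: 0.638
```

```bash
cat > look.py <<'E'
# scene crop around tcp, with pot outline at offset e along tool x and height h below tcp
from h import *
import sys
f,e,h=sys.argv[1],float(sys.argv[2]),float(sys.argv[3])
s=telemetry.read_state(); p=np.array(s['eef_pos']); R=np.array(s['tool_rot']); c=p+R[:,0]*e; c[2]-=h
b=snap('scene',f); u,v=proj('scene',p).astype(int); w=33
t=cv2.resize(b[v-w:v+w,u-w:u+w],(396,396),interpolation=2); t2=t.copy()
for z,r in((.044,.028),(.008,.028)): cv2.polylines(t2,[((circ('scene',c[0],c[1],c[2]+z,r)+[1.2,1.3]-[u-w,v-w]+.5)*6).astype(np.int32)],True,(255,0,255),1)
cv2.imwrite(f'pics/{f}c.png',np.hstack([t,t2])[:,:,::-1])
E
python3 look.py y1 0 .016; python3 -c "
from h import *
go(.586,.142,.22)"
```

```text
t 12.5 pos [0.4455 0.0912 0.182 ] tool delta mm [149.3   3.1 -38.4] F [-0.3 -0.4 -0.2] w 0.64 j6 1.23
```

View pics/y1c.png

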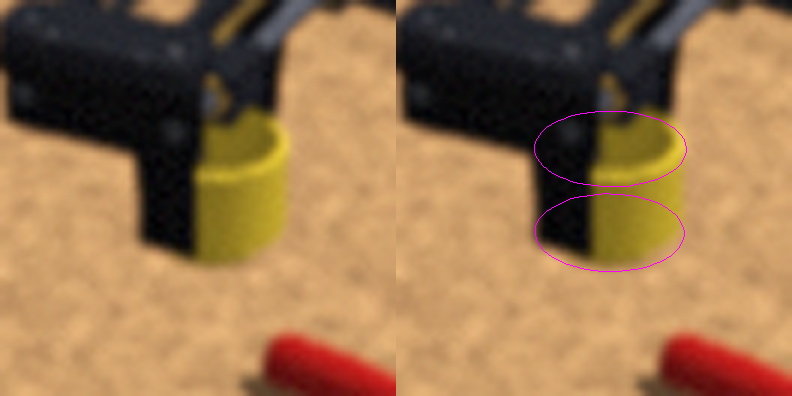

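Yellow is gripped and centred within about 1 mm (right edges of the outline match), with h≈14 mm. Carrying it over the ring.

Request:
step_arm --linear '[[0.03, 0.001, -0.01], [0.05, 0.001, 0], [0.045, 0.001, 0], [0.024, 0, 0], [0, 0, 0.02], [0, 0, 0.03], [0, 0, 0.03], [0, 0, 0.02], [0, 0, 0], [0, 0, 0]]' --dr '[[0, 0, 0], [0, 0, 0], [0, 0, 0], [0, 0, 0], [0, 0, 0], [0, 0, 0], [0, 0, 0], [0, 0, 0], [0, 0, 0], [0, 0, 0]]' --jaw '[0.5, 0.5, 0.5, 0.5, 0.5, 0.5, 0.5, 0.5, 0.5, 0.5]'

```text
time_s: 13.75
eef_pos: [0.5871, 0.142, 0.0941]
tool_rot: [[0.933, 0.36, 0.001], [0.36, -0.933, 0.0], [0.001, 0.0, -1.0]]
wrist_force: [0.1, 0.3, 1.2]
grip_width: 0.639
```

```bash
python3 look.py y2 0 .014; python3 -c "
from h import *
go(.586,.142,.056)"
```

```text
t 13.8 pos [0.5876 0.1421 0.0947] tool delta mm [-1.6 -0.5 38.7] F [ 0.1  1.2 -0.4] w 0.636 j6 1.31
```

View pics/y2c.png

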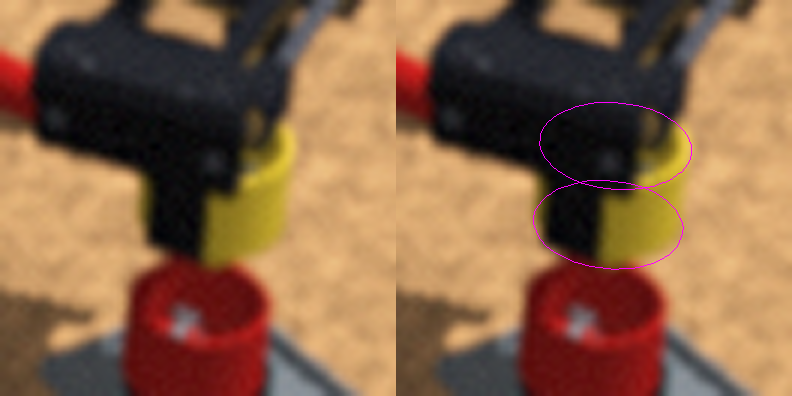

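Outline and geometry agree: the red rim centre is at (201,306) in the crop against a predicted (204,305). Lowering straight down.

Request:
step_arm --linear '[[-0.001, 0, 0.012], [0, 0, 0.01], [0, 0, 0.006], [0, 0, 0.006], [0, 0, 0.004], [0, 0, 0], [0, 0, 0], [0, 0, 0]]' --dr '[[0, 0, 0], [0, 0, 0], [0, 0, 0], [0, 0, 0], [0, 0, 0], [0, 0, 0], [0, 0, 0], [0, 0, 0]]' --jaw '[0.5, 0.5, 0.5, 0.5, 0.5, 0.5, 0.5, 0.5]'

```text
time_s: 14.8
eef_pos: [0.586, 0.1418, 0.0558]
tool_rot: [[0.933, 0.36, 0.001], [0.36, -0.933, 0.0], [0.001, 0.0, -1.0]]
wrist_force: [-2.4, 0.2, 5.1]
grip_width: 0.638
```

Just touching at the expected height. Releasing.

Request:
step_arm --linear '[[0, 0, 0], [0, 0, 0], [0, 0, 0], [0, 0, 0], [0, 0, -0.02], [0, 0, -0.03], [0, 0, -0.04], [0, 0, -0.05], [0, 0, -0.03], [0, 0, 0], [0, 0, 0]]' --dr '[[0, 0, 0], [0, 0, 0], [0, 0, 0], [0, 0, 0], [0, 0, 0], [0, 0, 0], [0, 0, 0], [0, 0, 0], [0, 0, 0], [0, 0, 0], [0, 0, 0]]' --jaw '[0.9, 0.9, 0.9, 0.9, 0.9, 0.9, 1, 1, 1, 1, 1]'

```text
time_s: 16.18
eef_pos: [0.5854, 0.1416, 0.2251]
tool_rot: [[0.933, 0.36, -0.0], [0.36, -0.933, -0.0], [-0.0, -0.0, -1.0]]
wrist_force: [-0.1, 0.9, -1.1]
grip_width: 0.999
```

```bash
cat > stack.py <<'E'
from h import *
import sys
f,n=sys.argv[1],int(sys.argv[2]); b=snap('scene',f); x,y=.586,.142; u,v=proj('scene',(x,y,.06)).astype(int); w=45
t=cv2.resize(b[v-w:v+w,u-w:u+w],(396,396),interpolation=2); t2=t.copy()
for k in range(n):
    for z,r in((.05,.028),(.014,.028)): cv2.polylines(t2,[((circ('scene',x,y,z+.036*k,r)+[1.2,1.3]-[u-w,v-w]+.5)*4.4).astype(np.int32)],True,(255,255,0),1)
cv2.imwrite(f'pics/{f}c.png',np.hstack([t,t2])[:,:,::-1])
E
python3 stack.py y3 2; python3 -c "
from h import *
go(.4414,-.1225,.2)"
```

```text
t 16.23 pos [0.5849 0.1416 0.2241] tool delta mm [-228.8  194.8   24.5] F [ 0.7  0.1 -0.4] w 1.0 j6 1.31
```

View pics/y3c.png

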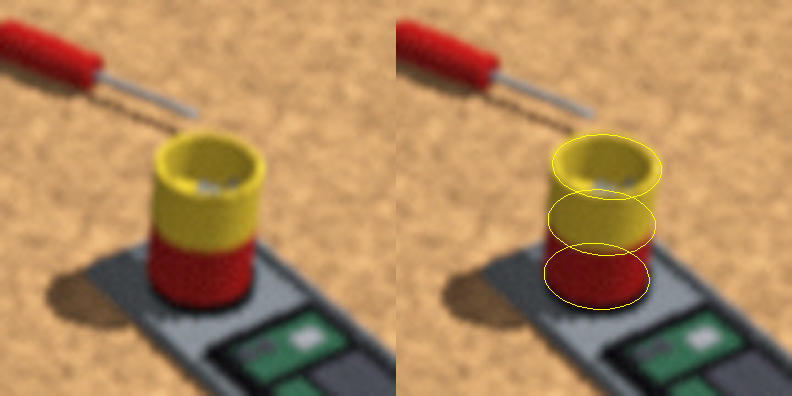

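Yellow is nested squarely on red. (9 pictures were viewed before this one; this is the 10th.) On to blue, 0.3 m away.

Request:
step_arm --linear '[[-0.038, 0.032, 0], [-0.038, 0.033, 0], [-0.038, 0.032, 0], [-0.038, 0.033, 0], [-0.038, 0.032, 0.01], [-0.038, 0.033, 0.03], [0, 0, 0.02], [0, 0, 0], [0, 0, 0]]' --dr '[[0, 0, 0], [0, 0, 0], [0, 0, 0], [0, 0, 0], [0, 0, 0], [0, 0, 0], [0, 0, 0], [0, 0, 0], [0, 0, 0]]' --jaw '[1, 1, 1, 1, 1, 1, 1, 1, 1]'

```text
time_s: 17.35
eef_pos: [0.4433, -0.1219, 0.1654]
tool_rot: [[0.933, 0.36, -0.0], [0.36, -0.933, 0.0], [-0.0, -0.0, -1.0]]
wrist_force: [-0.1, 0.1, 0.4]
grip_width: 1.005
```

```bash
python3 -c "
from h import *
go(.4414,-.1225,.014)"
```

```text
t 17.35 pos [ 0.4433 -0.1219  0.1654] tool delta mm [ -1.9  -0.  151.4] F [-0.1  0.1  0.4] w 1.005 j6 0.76
```

Request:
step_arm --linear '[[-0.002, 0, 0.03], [0, 0, 0.04], [0, 0, 0.04], [0, 0, 0.03], [0, 0, 0.011], [0, 0, 0], [0, 0, 0], [0, 0, 0], [0, 0, 0], [0, 0, 0], [0, 0, 0], [0, 0, 0]]' --dr '[[0, 0, 0], [0, 0, 0], [0, 0, 0], [0, 0, 0], [0, 0, 0], [0, 0, 0], [0, 0, 0], [0, 0, 0], [0, 0, 0], [0, 0, 0], [0, 0, 0], [0, 0, 0]]' --jaw '[1, 1, 1, 1, 1, 1, 0.5, 0.5, 0.5, 0.5, 0.5, 0.5]'

```text
time_s: 18.85
eef_pos: [0.4415, -0.1231, 0.0147]
tool_rot: [[0.933, 0.359, 0.0], [0.359, -0.933, -0.0], [0.0, 0.0, -1.0]]
wrist_force: [-1.2, -0.3, 4.4]
grip_width: 0.629
```

Request:
step_arm --linear '[[0, 0, 0], [0, 0, -0.01], [0, 0, -0.03], [0, 0, -0.05], [0, 0, -0.05], [0, 0, -0.05], [0, 0, -0.02], [0, 0, 0], [0, 0, 0]]' --dr '[[0, 0, 0], [0, 0, 0], [0, 0, 0], [0, 0, 0], [0, 0, 0], [0, 0, 0], [0, 0, 0], [0, 0, 0], [0, 0, 0]]' --jaw '[0.5, 0.5, 0.5, 0.5, 0.5, 0.5, 0.5, 0.5, 0.5]'

```text
time_s: 19.98
eef_pos: [0.4405, -0.1226, 0.2229]
tool_rot: [[0.933, 0.36, -0.002], [0.36, -0.933, 0.001], [-0.002, -0.002, -1.0]]
wrist_force: [0.2, 0.2, -1.3]
grip_width: 0.631
```

```bash
python3 -c "
from h import *
go(.586,.142,.22)"
```

```text
t 19.98 pos [ 0.4405 -0.1226  0.2229] tool delta mm [ 230.9 -194.5    2.9] F [ 0.2  0.2 -1.3] w 0.631 j6 0.76
```

Request:
step_arm --linear '[[0.02, -0.017, 0], [0.038, -0.032, 0], [0.038, -0.032, 0], [0.038, -0.032, 0], [0.038, -0.032, 0], [0.038, -0.032, 0], [0.021, -0.017, 0], [0, 0, 0.03], [0, 0, 0.03], [0, 0, 0.03], [0, 0, 0], [0, 0, 0]]' --dr '[[0, 0, 0], [0, 0, 0], [0, 0, 0], [0, 0, 0], [0, 0, 0], [0, 0, 0], [0, 0, 0], [0, 0, 0], [0, 0, 0], [0, 0, 0], [0, 0, 0], [0, 0, 0]]' --jaw '[0.5, 0.5, 0.5, 0.5, 0.5, 0.5, 0.5, 0.5, 0.5, 0.5, 0.5, 0.5]'

```text
time_s: 21.48
eef_pos: [0.587, 0.1411, 0.1343]
tool_rot: [[0.933, 0.359, -0.001], [0.359, -0.933, -0.0], [-0.001, -0.0, -1.0]]
wrist_force: [0.2, 0.7, 0.1]
grip_width: 0.629
```

```bash
python3 look.py b2 0 .0145; python3 -c "
from h import *
go(.586,.142,.0925)"
```

```text
t 21.52 pos [0.5877 0.1412 0.1353] tool delta mm [-1.3 -1.4 42.8] F [-0.  -1.  -1.6] w 0.629 j6 1.31
```

View pics/b2c.png

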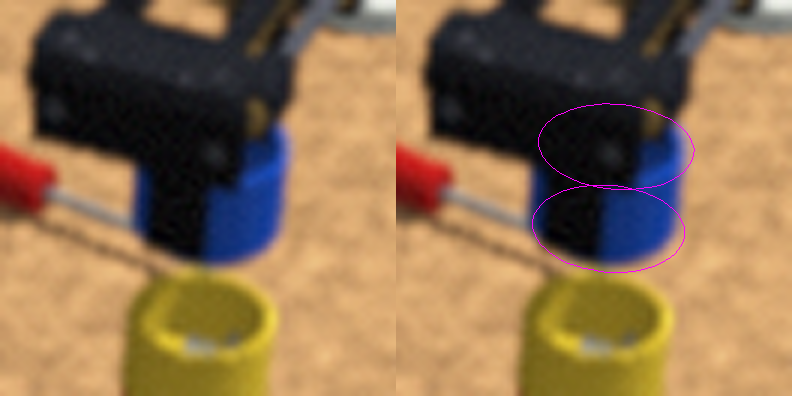

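Blue (bottom centre about 207) sits about 1 px left of where it should be above the yellow rim (204,315). Correcting by (+1, −1) mm and lowering.

Request:
step_arm --linear '[[0.001, -0.001, 0.012], [0, 0, 0.012], [0, 0, 0.008], [0, 0, 0.006], [0, 0, 0.004], [0, 0, 0], [0, 0, 0], [0, 0, 0]]' --dr '[[0, 0, 0], [0, 0, 0], [0, 0, 0], [0, 0, 0], [0, 0, 0], [0, 0, 0], [0, 0, 0], [0, 0, 0]]' --jaw '[0.5, 0.5, 0.5, 0.5, 0.5, 0.5, 0.5, 0.5]'

```text
time_s: 22.52
eef_pos: [0.5881, 0.1425, 0.0927]
tool_rot: [[0.933, 0.36, 0.001], [0.36, -0.933, 0.0], [0.001, 0.0, -1.0]]
wrist_force: [-0.5, 0.1, 1.4]
grip_width: 0.63
```

Request:
step_arm --linear '[[0, 0, 0.001], [0, 0, 0], [0, 0, 0], [0, 0, 0]]' --dr '[[0, 0, 0], [0, 0, 0], [0, 0, 0], [0, 0, 0]]' --jaw '[0.5, 0.5, 0.5, 0.5]'

```text
time_s: 23.02
eef_pos: [0.5882, 0.1425, 0.0927]
tool_rot: [[0.933, 0.36, 0.001], [0.36, -0.933, 0.0], [0.001, 0.0, -1.0]]
wrist_force: [-2.1, 0.1, 7.7]
grip_width: 0.631
```

Seated: the force rises with no travel. Releasing and backing off toward the lid.

Request:
step_arm --linear '[[0, 0, 0], [0, 0, 0], [0, 0, 0], [0, 0, 0], [0, 0, -0.02], [0, 0, -0.03], [0, 0, -0.04], [0, 0, -0.04], [0, 0, 0], [0, 0, 0]]' --dr '[[0, 0, 0], [0, 0, 0], [0, 0, 0], [0, 0, 0], [0, 0, 0], [0, 0, 0], [0, 0, 0], [0, 0, 0], [0, 0, 0], [0, 0, 0]]' --jaw '[0.9, 0.9, 0.9, 0.9, 0.9, 0.9, 0.9, 0.9, 0.9, 0.9]'

```text
time_s: 24.28
eef_pos: [0.5876, 0.1424, 0.222]
tool_rot: [[0.933, 0.36, 0.001], [0.36, -0.933, 0.0], [0.001, 0.0, -1.0]]
wrist_force: [-0.7, 0.8, -0.0]
grip_width: 0.899
```

```bash
python3 stack.py b3 3; python3 -c "
from h import *
go(.5146,-.3716,.22)"
```

```text
t 24.32 pos [0.5871 0.1423 0.2208] tool delta mm [-252.4  453.5    1. ] F [ 0.5 -0.1 -0.5] w 0.902 j6 1.31
```

View pics/b3c.png

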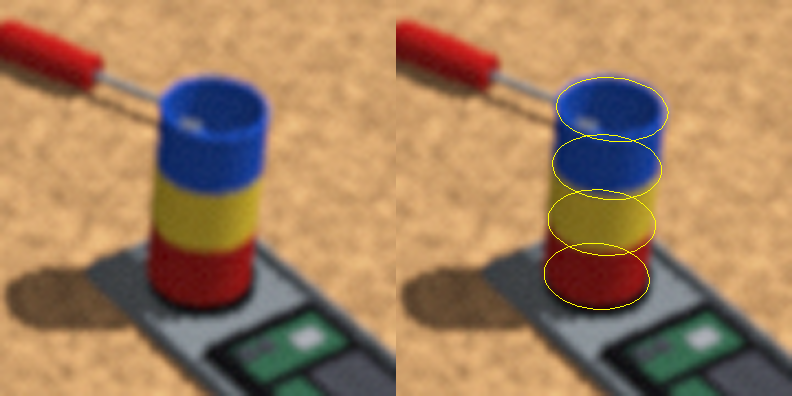

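Blue is nested straight. Moving to the lid at z 0.22.

Request:
step_arm --linear '[[-0.028, 0.05, 0], [-0.028, 0.05, 0], [-0.028, 0.05, 0], [-0.028, 0.05, 0], [-0.028, 0.05, 0], [-0.028, 0.05, 0], [-0.028, 0.05, 0], [-0.028, 0.05, 0], [-0.028, 0.05, 0], [0, 0, 0], [0, 0, 0.04], [0, 0, 0]]' --dr '[[0, 0, 0], [0, 0, 0], [0, 0, 0], [0, 0, 0], [0, 0, 0], [0, 0, 0], [0, 0, 0], [0, 0, 0], [0, 0, 0], [0, 0, 0], [0, 0, 0], [0, 0, 0]]' --jaw '[0.9, 0.9, 0.9, 0.9, 0.9, 0.9, 0.9, 0.9, 0.9, 0.7, 0.7, 0.7]'

```text
time_s: 25.82
eef_pos: [0.512, -0.3649, 0.1764]
tool_rot: [[0.933, 0.36, -0.007], [0.36, -0.933, 0.007], [-0.004, -0.009, -1.0]]
wrist_force: [0.0, 0.3, 0.3]
grip_width: 0.721
```

```bash
python3 -c "
from h import *
go(.5146,-.3716,.018)"
```

```text
t 25.82 pos [ 0.512  -0.3649  0.1764] tool delta mm [  0.7   8.6 158.3] F [0.  0.3 0.3] w 0.721 j6 0.46
```

Request:
step_arm --linear '[[0.001, 0.005, 0.03], [0, 0, 0.04], [0, 0, 0.03], [0, 0, 0.015], [0, 0, 0], [0, 0, 0]]' --dr '[[0, 0, 0], [0, 0, 0], [0, 0, 0], [0, 0, 0], [0, 0, 0], [0, 0, 0]]' --jaw '[0.7, 0.7, 0.7, 0.7, 0.7, 0.7]'

```text
time_s: 26.58
eef_pos: [0.5181, -0.3731, 0.0683]
tool_rot: [[0.933, 0.36, 0.002], [0.36, -0.933, -0.002], [0.001, 0.002, -1.0]]
wrist_force: [-0.1, 0.0, -0.3]
grip_width: 0.703
```

```bash
python3 look.py l1 0 .05; python3 -c "
from h import *
go(.5146,-.3716,.018)"
```

```text
t 26.62 pos [ 0.5182 -0.3732  0.0684] tool delta mm [-2.8 -3.  50.4] F [-0.2  0.1 -0.6] w 0.699 j6 0.46
```

View pics/l1c.png

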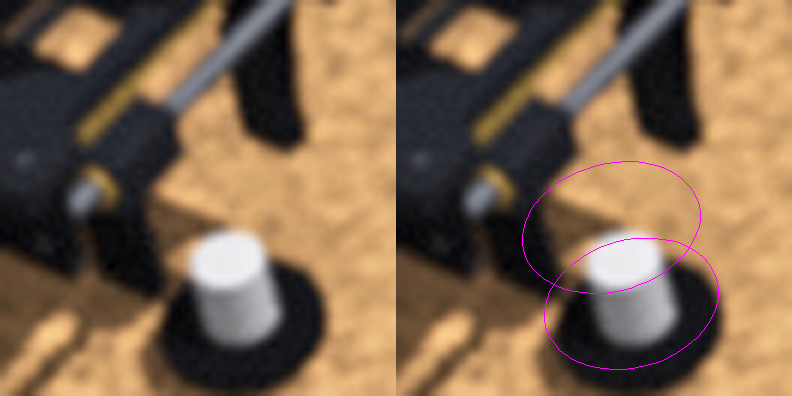

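The lid disc centre (639,320) is within about 2 mm of the tool axis. Small correction, then descend and grip.

Request:
step_arm --linear '[[-0.002, -0.002, 0.02], [0, 0, 0.02], [0, 0, 0.01], [0, 0, 0], [0, 0, 0], [0, 0, 0], [0, 0, 0], [0, 0, 0], [0, 0, 0], [0, 0, 0], [0, 0, 0], [0, 0, 0]]' --dr '[[0, 0, 0], [0, 0, 0], [0, 0, 0], [0, 0, 0], [0, 0, 0], [0, 0, 0], [0, 0, 0], [0, 0, 0], [0, 0, 0], [0, 0, 0], [0, 0, 0], [0, 0, 0]]' --jaw '[0.7, 0.7, 0.7, 0.7, 0.2, 0.2, 0.2, 0.2, 0.2, 0.2, 0.2, 0.2]'

```text
time_s: 28.12
eef_pos: [0.5146, -0.3714, 0.0166]
tool_rot: [[0.933, 0.36, 0.0], [0.36, -0.933, -0.0], [0.0, 0.0, -1.0]]
wrist_force: [-0.8, -0.1, 2.7]
grip_width: 0.271
```

Request:
step_arm --linear '[[0, 0, 0], [0, 0, -0.01], [0, 0, -0.03], [0, 0, -0.05], [0, 0, -0.05], [0, 0, -0.05], [0, 0, -0.02], [0, 0, 0], [0, 0, 0]]' --dr '[[0, 0, 0], [0, 0, 0], [0, 0, 0], [0, 0, 0], [0, 0, 0], [0, 0, 0], [0, 0, 0], [0, 0, 0], [0, 0, 0]]' --jaw '[0.2, 0.2, 0.2, 0.2, 0.2, 0.2, 0.2, 0.2, 0.2]'

```text
time_s: 29.25
eef_pos: [0.5134, -0.3704, 0.2235]
tool_rot: [[0.933, 0.36, -0.003], [0.36, -0.933, 0.003], [-0.002, -0.004, -1.0]]
wrist_force: [-0.6, -0.4, -1.2]
grip_width: 0.268
```

```bash
python3 -c "
from h import *
go(.587,.1423,.22)"
```

```text
t 29.25 pos [ 0.5134 -0.3704  0.2235] tool delta mm [ 253.  -451.9    4.8] F [-0.6 -0.4 -1.2] w 0.268 j6 0.45
```

Request:
step_arm --linear '[[0.014, -0.025, 0], [0.027, -0.048, 0], [0.028, -0.05, 0], [0.028, -0.05, 0], [0.028, -0.05, 0], [0.028, -0.05, 0], [0.028, -0.05, 0], [0.028, -0.05, 0], [0.028, -0.05, 0], [0.016, -0.029, 0], [0, 0, 0], [0, 0, 0]]' --dr '[[0, 0, 0], [0, 0, 0], [0, 0, 0], [0, 0, 0], [0, 0, 0], [0, 0, 0], [0, 0, 0], [0, 0, 0], [0, 0, 0], [0, 0, 0], [0, 0, 0], [0, 0, 0]]' --jaw '[0.2, 0.2, 0.2, 0.2, 0.2, 0.2, 0.2, 0.2, 0.2, 0.2, 0.2, 0.2]'

```text
time_s: 30.75
eef_pos: [0.587, 0.1409, 0.2241]
tool_rot: [[0.933, 0.36, -0.004], [0.36, -0.933, -0.001], [-0.004, -0.0, -1.0]]
wrist_force: [0.5, 0.3, -0.4]
grip_width: 0.265
```

Request:
step_arm --linear '[[0, 0, 0.03], [0, 0, 0.03], [0, 0, 0], [0, 0, 0]]' --dr '[[0, 0, 0], [0, 0, 0], [0, 0, 0], [0, 0, 0]]' --jaw '[0.2, 0.2, 0.2, 0.2]'

```text
time_s: 31.25
eef_pos: [0.5885, 0.1406, 0.1672]
tool_rot: [[0.934, 0.358, 0.001], [0.358, -0.934, -0.0], [0.001, 0.0, -1.0]]
wrist_force: [0.2, -0.7, -0.0]
grip_width: 0.265
```

```bash
sed 's/(.044,.028),(.008,.028)/(.014,.028),(.008,.028)/' look.py > looklid.py; python3 looklid.py l2 0 .0166; python3 -c "
from h import *
go(.587,.1423,.1306)"
```

```text
t 31.3 pos [0.589  0.1408 0.1679] tool delta mm [-1.4 -2.1 37.3] F [ 0.7  1.  -0.6] w 0.265 j6 1.31
```

View pics/l2c.png

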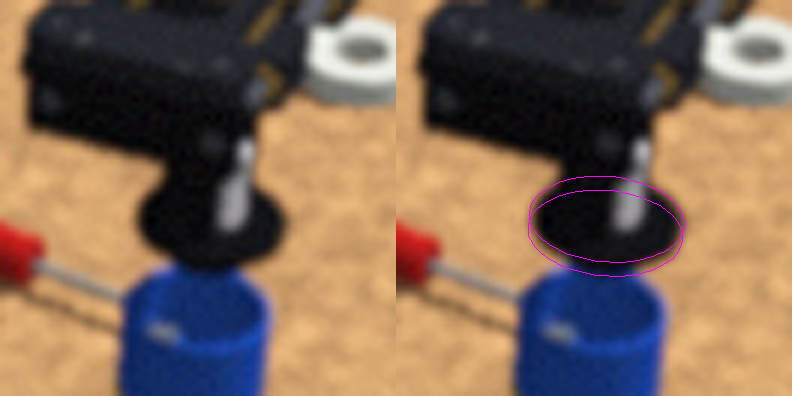

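Request:
step_arm --linear '[[-0.001, 0, 0.012], [0, 0, 0.01], [0, 0, 0.006], [0, 0, 0.005], [0, 0, 0.003], [0, 0, 0], [0, 0, 0], [0, 0, 0]]' --dr '[[0, 0, 0], [0, 0, 0], [0, 0, 0], [0, 0, 0], [0, 0, 0], [0, 0, 0], [0, 0, 0], [0, 0, 0]]' --jaw '[0.2, 0.2, 0.2, 0.2, 0.2, 0.2, 0.2, 0.2]'

```text
time_s: 32.3
eef_pos: [0.5873, 0.1411, 0.1306]
tool_rot: [[0.933, 0.36, 0.001], [0.36, -0.933, 0.0], [0.001, 0.0, -1.0]]
wrist_force: [1.3, 0.6, 0.5]
grip_width: 0.266
```

Request:
step_arm --linear '[[0, 0, 0.001], [0, 0, 0], [0, 0, 0], [0, 0, 0]]' --dr '[[0, 0, 0], [0, 0, 0], [0, 0, 0], [0, 0, 0]]' --jaw '[0.2, 0.2, 0.2, 0.2]'

```text
time_s: 32.8
eef_pos: [0.5876, 0.1412, 0.1305]
tool_rot: [[0.933, 0.36, 0.001], [0.36, -0.933, 0.0], [0.001, 0.0, -1.0]]
wrist_force: [-1.4, 0.8, 5.5]
grip_width: 0.268
```

The lid is seated: force builds at the expected height. Releasing and lifting clear.

Request:
step_arm --linear '[[0, 0, 0], [0, 0, 0], [0, 0, 0], [0, 0, 0], [0, 0, -0.02], [0, 0, -0.03], [0, 0, -0.04], [0, 0, -0.03], [0, 0, 0], [0, 0, 0], [0, 0, 0]]' --dr '[[0, 0, 0], [0, 0, 0], [0, 0, 0], [0, 0, 0], [0, 0, 0], [0, 0, 0], [0, 0, 0], [0, 0, 0], [0, 0, 0], [0, 0, 0], [0, 0, 0]]' --jaw '[0.6, 0.6, 0.6, 0.6, 0.6, 0.6, 0.6, 0.6, 0.6, 0.6, 0.6]'

```text
time_s: 34.17
eef_pos: [0.5862, 0.141, 0.2478]
tool_rot: [[0.933, 0.36, -0.003], [0.36, -0.933, -0.0], [-0.003, -0.001, -1.0]]
wrist_force: [0.5, -0.8, 0.9]
grip_width: 0.601
```

```bash
sed -i "s/,y,.06)/,y,.09)/; s/range(n)/range(n)/" stack.py; python3 stack.py l3 3; python3 -c "
from h import *
go(.587,.1423,.25)"
```

```text
t 34.23 pos [0.5863 0.141  0.2478] tool delta mm [ 1.2 -0.9 -2.2] F [-0.1  0.4  0.3] w 0.602 j6 1.31
```

The viewer limit is reached, so I check the lid and the green pot numerically.

```bash
python3 - <<'E'
from h import *
b=cv2.imread('pics/l3.png')[:,:,::-1]; x,y=.586,.142
def hull(rings): 
    P=np.vstack([circ('scene',x,y,z,r) for z,r in rings])+[1.2,1.3]; return P.min(0),P.max(0)
u,v=proj('scene',(x,y,.13)).astype(int); sl=np.s_[v-35:v+35,u-30:u+30]
hsv=cv2.cvtColor(np.ascontiguousarray(b),cv2.COLOR_RGB2HSV)[sl].astype(int)
for k,m,rg in [('grip',(hsv[...,1]<50)&(hsv[...,2]>100),[(.157,.012),(.128,.012)]),('disc',hsv[...,2]<45,[(.128,.028),(.122,.028)]),('blue',(hsv[...,0]>105)&(hsv[...,0]<130)&(hsv[...,1]>150)&(hsv[...,2]>45),[(.122,.028),(.086,.028)])]:
    n,l,s,_=cv2.connectedComponentsWithStats(m.astype(np.uint8)); 
    for i in np.argsort(-s[1:,4])[:2]+1: print(k,'seen',s[i,:2]+[u-30,v-35],s[i,:2]+s[i,2:4]-1+[u-30,v-35],s[i,4],'pred',*np.round(hull(rg),1))
a=get_image('scene'); g=np.s_[285:335,250:300]; d=np.abs(a[g].astype(int)-cv2.imread('pics/scene0.png')[:,:,::-1][g]); print('green diff mean/max',d.mean(),d.max())
E
```

```text
grip seen [372 189] [382 205] 153 pred [370.5 189.1] [382.5 206.2]
grip seen [393 166] [403 170] 47 pred [370.5 189.1] [382.5 206.2]
disc seen [365 199] [387 211] 162 pred [363.1 195.9] [388.6 212.7]
blue seen [364 207] [386 223] 271 pred [362.1 198.1] [388.4 225.9]
green diff mean/max 4.4181333333333335 13
```

```bash
python3 -c "
from h import *
print(ctrl.finish_job())"
```

```text
the job is handed in; nothing more can be done
None
```

I built the stack on the black phone's seat ring in the order you gave: red pot, yellow pot, blue pot, then the lid. Each piece was let go before I fetched the next. I handed the job in at about 34 s of the 109 s allowed; it reports no verdict.

**Last checks:**
- **Pots:** After each release, the scene camera picture matched the predicted nested outline for red, yellow and blue.
- **Lid:** I had used all 16 picture views, so I checked the lid by pixel measurements instead. The grip, disc and blue body lay within about 1 px (about 2 mm) of the predicted centre and nested height.
- **Green pot:** The image around it is unchanged from the start apart from noise.
- **Gripper:** It finished open and about 9 cm above the lid, touching nothing.

**Problems along the way:**
- **Calibration:** The two cameras disagreed by about 1–1.5 px (2–3 mm), so I split the difference.
- **Red pot:** It touched the ring slightly off-centre, with 28 N down and 15 N sideways. I eased it about 2 mm, and it settled before I released it.
- **Lid:** The picture and the arm reading disagreed by 1–2 mm just before placing. It still went in without sideways load.

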